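# Load a rail into the boring cradle

### The job

Load the longer of the two plywood rails into the boring cradle: gently push its end against the sprung switch lever until it meets the end stop, without ramming it, then let the rail down so that it lies flat in the nest, trapped between end stop and sill with the lever held pressed, and let go. Leave the shorter rail, the drill, the screw box and the try square where they are.

Things in the scene. Friction and masses are not known exactly. Their poses are not given: they have to be found in the camera images.
- long_rail: The longer plywood rail, a plain bar 180 x 50 x 30 mm (x, y, z), 0.14 to 0.28 kg, lying flat on the bench at the start. Origin at its centre, x along its length, z up. Either end may go first.
- fixture: The boring cradle, fixed to the bench. Origin on the bench under the middle of its aluminium beam (320 x 46 x 30 mm high, along x; feet 110 mm wide, 8 mm high at x = +-140 mm). z up; +x along the beam towards the switch. On the beam a steel nest is clamped, square and centred on y = 0, anywhere from -20 to +20 mm along x: this offset differs each time, is not reported, and must be seen or felt.
- nest_mid (a point): Point on the beam's frame where the middle of the nest's flat floor lies if the offset is 0; floor 38 mm above the bench. At 70 mm either side of the nest's middle stand pairs of side lips, 24 mm long, inner faces at y = +-29 mm, tops 8 mm above the floor. Between stop and sill there are 186 mm, so the 180 mm rail has 6 mm of play lengthways and 4 mm each side.
- stop_mid (a point): Top front edge of the end stop at offset 0: sprung rubber buffer, face 93 mm to +x of the nest's middle, top 16 mm above the floor, giving way 3 N per mm. Above it, 20 to 40 mm over the floor, is the switch lever; its roller stands out 18 mm before the stop face, near y = 0. A rail pushed towards +x, underside 9 to 14 mm over the floor, folds it back until the stop is felt; let down from above, it lands on the lever.
- sill_mid (a point): Where the top inner edge of the sill lies at offset 0: a cross bar, inner face 93 mm to -x of the nest's middle, 10 mm thick, top 8 mm above the floor. The rail comes in above it, from the -x side, and goes down to the floor behind it once the lever is pushed back. Let go, the rail may spring back against the sill, which holds it.
- switch_lever (a joint): Angle of the hinged switch lever (rad, upright hinge): 0 at rest, standing out; about 0.32 with the rail resting against the sill, about 0.46 with the rail just touching the end stop, up to 0.55 with the stop pressed in. The switch is made above 0.22. Its spring pushes the rail back with about 3 N throughout.
- buffer (a joint): How far the end stop's sprung rubber buffer is pushed in (m): 0 at rest, 3 N per mm, 9 mm at most. 1 to 4 mm is plenty; over 6 mm is ramming it. Once the rail is seated the buffer is back near 0.
- short_rail: The shorter rail, same plywood, 130 x 50 x 30 mm, lying flat; origin at its centre, x along its length. It and the long rail swap places at random. Leave it.
- drill: Cordless drill standing on its battery, about 170 mm long, 180 mm high; origin under the battery's middle. Leave it.
- screw_box: Cardboard box of screws, 75 x 120 x 45 mm; origin at the centre of its underside. Leave it.
- try_square: Try square lying flat, wooden stock 115 mm, steel blade 170 mm; origin under the middle of its stock. Leave it.
Things that resemble listed ones, but are neither listed nor needed, are in the scene too. What is shaped like the long_rail but turquoise or yellow is not meant.

How it is judged:
On the way:
1. the long rail is carried clear of the bench (height (world z) of long_rail above 0.045 m), for 0.2 s.
At the end, for the whole second after the job is handed in: The long rail lies flat on the nest's floor (centre 50 to 56 mm above the bench, within 0.03 rad of level, within 0.1 rad of the beam's line, its centre within 30 mm of the beam's middle), at rest and released, with the switch lever held beyond 0.22 rad (value of joint switch_lever above 0.22 rad and z of long_rail in the frame of fixture between 0.05 and 0.056 m and horizontal distance between long_rail and fixture below 0.03 m and angle between the z axis of long_rail and the z axis of fixture, either way round below 0.03 rad and angle between the x axis of long_rail and the x axis of fixture, either way round below 0.1 rad and linear speed of long_rail below 0.01 m/s); the robot touches nothing.
It fails at once if the shorter rail is shifted by more than 30 mm (distance of short_rail from where it was at the start of the episode above 0.03 m).
It fails at once if the drill is shifted by more than 30 mm (distance of drill from where it was at the start of the episode above 0.03 m).
It fails at once if the screw box is shifted by more than 30 mm (distance of screw_box from where it was at the start of the episode above 0.03 m).
It fails at once if the try square is shifted by more than 30 mm (distance of try_square from where it was at the start of the episode above 0.03 m).
It fails at once if the end stop's buffer is rammed in by more than 6 mm (value of joint buffer above 0.006 m).
It also fails if it takes over 38 s, if anything falls off the work surface, if the arm or the gripper's body presses on something with over 40 N, if the wrist force passes 120 N, or if a joint passes its speed limit or range.

### The arm

A 7-joint arm with a two-finger parallel gripper is mounted at the origin on the work surface. World frame = base frame: x ahead of the robot, y to its left, z up, the work surface at z = 0. Lengths are in m, angles in rad, forces in N, time in s.
With the tool pointing down it reaches from about 0.35 to 0.9 m from the base axis. Payload 8.1 kg.
Tool frame: the origin (TCP) lies on the centre line of the jaws, within the pads' length; the fingertips stand arm.tip_extent ahead of it and the grasp point (between the pads) lies 3 mm ahead of it (arm.tip_extent is the distance from the TCP to the fingertips, in m); y points along the fingers, z is the direction in which the jaws open and shut, and the axes are right-handed (so a half turn about y gives the same grasp; the last joint's range is limited). The gripper opens to 92 mm and grips with 3 to 60 N. Pads are 19 mm wide; open, the fingers measure 130 mm over their backs; the gripper's body (75 mm by 190 mm) begins 47 mm behind the grasp point.
Start: joints at [-1.392, 0.434, 0.025, 1.573, -0.012, 1.134, -0.075], TCP at [0.174, 0.6, 0.249] pointing down, gripper open.
Joint ranges: [-2.62, 2.62], [-0.44, 2.09], [-1.27, 1.32], [0.08, 2.57], [-1.32, 4.46], [0.12, 2], [-2.74, 2.74]. Speed limits (rad/s): [2.22, 2.22, 3.01, 3.01, 3.14, 3.14, 3.14].

### API

Orientations are given as a rotation vector (axis times angle).
In Python, from cell import observe, get_image, sign_off, boxes_of, place_of, arm gives the robot as it stands.
- The arm moves only by the tool arm_command, never from a script. Its argument "plan" is a list of rows, each a list of 2 entries, a list of its own where there are three numbers: the shift along the tool's x, y, z in m, then the turn, a rotation vector about the tool's x, y, z in degrees. In form: [[[tx, ty, tz], [ax, ay, az]], ...]. A call has 1 to 5 rows; each row is the pose to reach, as a shift and turn from the pose commanded when the call began, along the tool's axes at that moment; what a row does not reach only later rows make up. A row lasts 1/10 s, in which the tool goes at most 50 mm and 8.59 degrees, less where a joint would pass 70% of its speed; a pose out of reach is approached as far as the arm can. A call with a gripper value outside its range is refused whole. "fingers" is the closure, from -1 (fully open) to 1 (shut), set as the call begins (left out, the last holds). The fingers move at their own pace and stop on an object; "squeeze" is the grip in N (left out, the last holds). Time passes only in rows, so rows that repeat a pose let the fingers close. It gives the time, the measured TCP pose, the force and the opening at its end, in the units of the state.
- observe(): the state, without advancing time (a new reading comes with each control period).
- get_image(name): name is "side" or "top"; returns a dict with "color" (480x640x3 uint8, red, green, blue), "camera_matrix" (3x3 intrinsics, pixels), "distortion" ([k1, k2, p1, p2, k3] as OpenCV has them; the pictures are not rectified), "world_to_cam" (4x4, takes a point from world to camera coordinates). Camera axes: x right, y up, looking along -z (the intrinsics and any distortion apply to the point x, -y, -z); pixel columns grow to the right and rows downward; lengths in m; the calibration is good to about 2 mm. A picture is of the moment at which its call begins. There is no depth.
- sign_off(): hands the job in, once; it reports no verdict.
Trained networks look in a picture, given as the dict that the camera call returned (one of the last four; its "shot" number tells which), for a name from the list of things; names that differ only in an ending like _2 or _b are one class to them, and where a whole thing is asked for, a point or a joint stands for the part that bears it (a point fixed in the world has none). Each returns a list of dicts, best first, with "confidence" (0 to 1); they miss things now and then, are a little off and sometimes report something else, mostly with a low value. They report only what shows in the picture. A call takes as long as a camera call. They do not tell look-alikes from the thing itself.
- boxes_of(picture, thing): "point" ([column, row] in pixels, amid what is visible of it).
- place_of(picture, thing): "point" ([column, row] in pixels: a listed point, or the origin of a listed thing).
The state is a dict: "clock": time; "joints": joint angles; "dq": joint speeds; "joint_efforts": joint torques, N m; "position": TCP position; "ee_rot": TCP orientation; "force": force on the tool from outside, world axes, zero at the start; "ft_torque": the same for the moment, N m; "width": opening from 0.0 (shut) to 1.0 (fully open).
Only numpy, scipy, OpenCV 4.12 (cv2) and the standard library are available. Lean on these libraries where they do the work, as an engineer would, in place of code of your own. Each camera call takes 0.05 s, during which the arm holds its last target.

## Working session

There is one attempt and no reset: what is moved stays moved. The work goes in short steps, Python scripts to look and compute and a tool call to move; the robot and the scene stay as the last step left them, time stands still between calls to the robot, and variables do not carry over. Pictures are saved under pics/ and viewed, and the job is handed in when it is done.

Besides the shell and the picture viewer there is one more tool, called after "Call:" as a command line: name --argument value ..., lists and objects as JSON in quotes. arm_command: Moves the arm, as the interface text tells. Its arguments: {"type":"object","properties":{"plan":{"type":"array","items":{"type":"array"}},"fingers":{"type":"number"},"squeeze":{"type":"number"}},"required":["plan"]}

```bash
ls; mkdir -p pics
cat > h.py <<'E'
import numpy as np, cv2
from cell import observe, get_image, sign_off, boxes_of, place_of, arm
def save(p,n,crop=None,s=1):
    im=p['color'][:,:,::-1]
    if crop: a,b,c,d=crop; im=im[b:d,a:c]
    cv2.imwrite('pics/'+n,cv2.resize(im,None,fx=s,fy=s,interpolation=cv2.INTER_CUBIC))
def ray(p,uv):
    K=np.array(p['camera_matrix']);D=np.array(p['distortion'],float)
    u=cv2.undistortPoints(np.array([[uv]],float),K,D)[0,0]
    T=np.array(p['world_to_cam']);R=T[:3,:3];c=-R.T@T[:3,3]
    return c,R.T@np.array([u[0],-u[1],-1.])
def atz(p,uv,z):
    c,d=ray(p,uv); return c+d*(z-c[2])/d[2]
def proj(p,X):
    T=np.array(p['world_to_cam']);X=np.atleast_2d(X)
    q=X@T[:3,:3].T+T[:3,3]; q=q*[1,-1,-1]
    return cv2.projectPoints(q,np.zeros(3),np.zeros(3),np.array(p['camera_matrix']),np.array(p['distortion'],float))[0][:,0]
E
python3 - <<'E'
from h import *
np.set_printoptions(precision=4,suppress=True)
o=observe();print({k:o[k] for k in o}); print([a for a in dir(arm) if a[0]!='_'],arm.tip_extent)
for n in('top','side'):
    p=get_image(n);save(p,n+'0.png')
    T=np.array(p['world_to_cam']);print(n,-T[:3,:3].T@T[:3,3])
    for t in('long_rail','short_rail','fixture','nest_mid','stop_mid','sill_mid','drill','screw_box','try_square'):
        r=place_of(p,t)
        z={'long_rail':.015,'short_rail':.015,'nest_mid':.038,'stop_mid':.054,'sill_mid':.046}.get(t,0)
        for q in r[:4]: print(n,t,np.round(q['point'],1),round(q['confidence'],2),atz(p,q['point'],z))
E
```

```text
pics
{'clock': 0.0, 'joints': array([-1.3916,  0.4352,  0.025 ,  1.5741, -0.0116,  1.134 , -0.0751]), 'dq': array([-0.0005, -0.0021,  0.0006, -0.0009,  0.001 ,  0.0014, -0.0011]), 'joint_efforts': array([ -0.0008, -66.7856,   0.9848, -31.4466,  -0.0605,   0.0429,
         0.0002]), 'position': array([0.1737, 0.5999, 0.248 ]), 'ee_rot': array([-1.561 ,  0.2214, -0.2212]), 'force': array([-0.2649, -0.4056, -0.2092]), 'ft_torque': array([ 0.0248,  0.0048, -0.0044]), 'width': 0.9998722282403796}
['PlanningError', 'tip_extent'] 0.022
top [0.2701 0.0024 1.3273]
top long_rail [400.3 350.2] 0.6 [ 0.2313 -0.2453  0.015 ]
top short_rail [359.7 241. ] 0.82 [ 0.5147 -0.1493  0.015 ]
top short_rail [277.6 232. ] 0.38 [0.5402 0.0682 0.015 ]
top fixture [239.5 227.6] 0.78 [0.5558 0.171  0.    ]
top nest_mid [245.6 229.5] 0.6 [0.5425 0.1502 0.038 ]
top stop_mid [202.4 212.8] 0.58 [0.5837 0.2603 0.054 ]
top sill_mid [276.8 230.9] 0.69 [0.5367 0.0687 0.046 ]
top drill [439.6 172.9] 0.67 [ 0.7076 -0.3772  0.    ]
top screw_box [297.6 157.2] 0.79 [0.7539 0.0146 0.    ]
top try_square [196.1 155.1] 0.98 
[... 159 characters left out ...]
8632]
side long_rail [433.7 204.6] 0.94 [ 0.241  -0.2441  0.015 ]
side long_rail [232.9 199.4] 0.82 [ 0.7529 -0.1744  0.015 ]
side long_rail [363.  166.5] 0.78 [ 0.4362 -0.3601  0.015 ]
side short_rail [320.9 223.3] 0.61 [ 0.512  -0.1314  0.015 ]
side fixture [275.4 330.1] 0.91 [0.5532 0.1701 0.    ]
side nest_mid [275.4 318.5] 0.66 [0.5514 0.1644 0.038 ]
side stop_mid [255.7 355.9] 0.72 [0.5644 0.2586 0.054 ]
side sill_mid [288.7 280.2] 0.96 [0.5445 0.0717 0.046 ]
side drill [273.8 157. ] 0.95 [ 0.6957 -0.3754  0.    ]
side screw_box [207.9 260.4] 0.89 [ 0.7561  0.0181 -0.    ]
side screw_box [255.3 354. ] 0.43 [0.5799 0.2301 0.    ]
side try_square [165.6 372.5] 0.81 [0.7432 0.2992 0.    ]
```

View pics/top0.png

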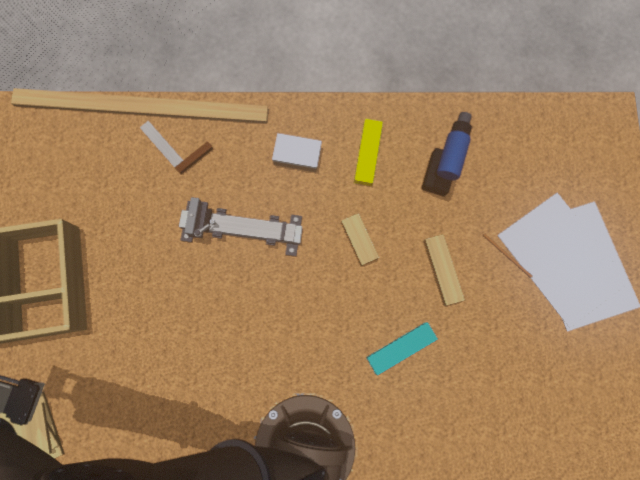

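View pics/side0.png

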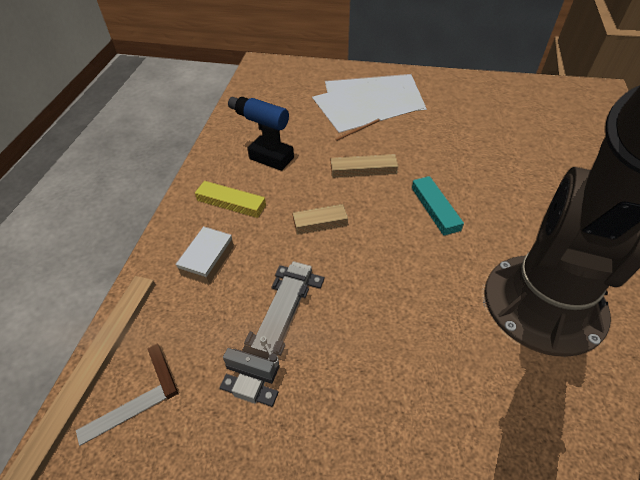

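The top picture shows four bars: plywood at (444,270), plywood at (360,240), turquoise at (402,348) and yellow at (369,151). The plywood bar at (444,270) is the longer of the two plywood ones, so it is the target; the bar at (360,240) is the short rail. The cradle runs from the switch at (195,218) to the sill end at (300,235). I'll enlarge to confirm.

Run:
```python
from h import *
np.set_printoptions(precision=4,suppress=True)
p=get_image('top');s=get_image('side')
a=cv2.resize(p['color'][190:260,165:315],None,fx=5,fy=5,interpolation=cv2.INTER_CUBIC)
cv2.imwrite('pics/fixtop.png',a[:,:,::-1])
b=cv2.resize(s['color'][250:415,210:340],None,fx=3.6,fy=3.6,interpolation=cv2.INTER_CUBIC)
cv2.imwrite('pics/fixside.png',b[:,:,::-1])
save(p,'rails.png',(330,200,480,320),5)
# segment plywood in top
hsv=cv2.cvtColor(p['color'],cv2.COLOR_RGB2HSV)
for c in((444,270),(360,240)): print(hsv[c[1],c[0]])
print(hsv[300,300],hsv[280,400])
```

```text
[ 20  98 188]
[ 19 101 187]
[ 15 131 175] [ 16 125 184]
```

View pics/fixtop.png

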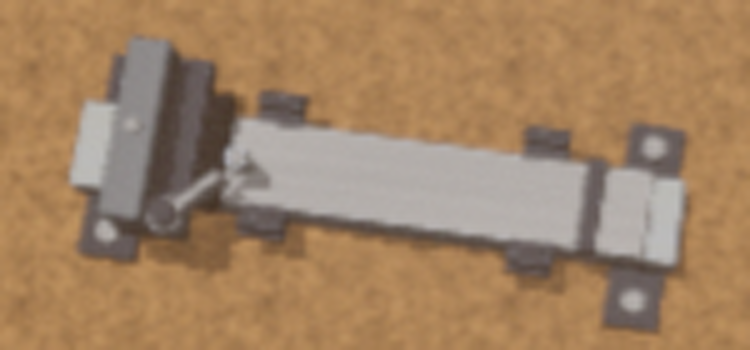

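View pics/fixside.png

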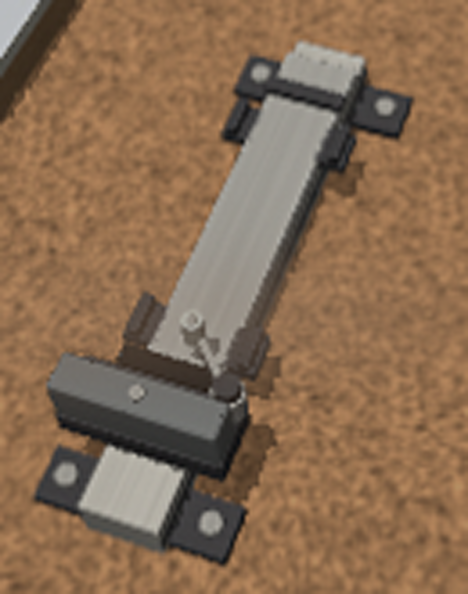

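View pics/rails.png

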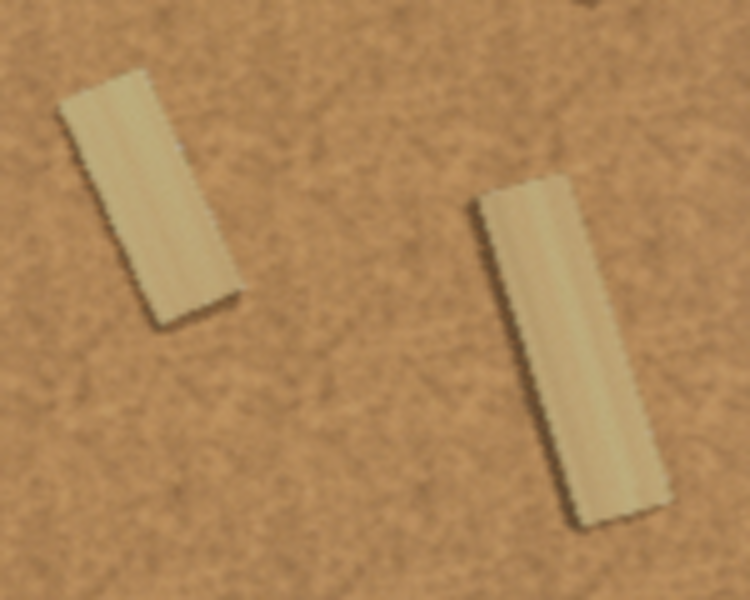

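```bash
cat > fit.py <<'E'
from h import *
from scipy.optimize import least_squares
np.set_printoptions(precision=4,suppress=True)
p=get_image('top');s=get_image('side')
T=lambda u,v:((u+.5)/5-.5+165,(v+.5)/5-.5+190)
S=lambda u,v:((u+.5)/3.6-.5+210,(v+.5)/3.6-.5+250)
print('screw mids')
for z in(.008,.011):
  m1=(atz(p,T(653,147),z)+atz(p,T(632,300),z))/2
  n1=(atz(s,S(261,73),z)+atz(s,S(385,106),z))/2
  n2=(atz(s,S(65,473),z)+atz(s,S(210,522),z))/2
  print(z,m1,n1,n2,np.linalg.norm(n1-n2),np.linalg.norm(m1-n2))
obs=[(p,T(685,180),(-.16,-.023 ,.03)),(p,T(672,268),(-.16,.023,.03)),(p,T(85,103),(.16,-.023,.03)),(p,T(73,187),(.16,.023,.03)),
(s,S(300,43),(-.16,-.023,.03)),(s,S(365,60),(-.16,.023,.03)),(s,S(82,505),(.16,-.023,.03)),(s,S(165,530),(.16,.023,.03))]
for P,uv,X in obs: print(X,atz(P,uv,.03))
E
python3 fit.py
```

```text
screw mids
0.008 [0.5354 0.0272 0.008 ] [0.533 0.026 0.008] [0.5732 0.3036 0.008 ] 0.2804245678213684 0.2789325893075102
0.011 [0.5348 0.0272 0.011 ] [0.5324 0.0281 0.011 ] [0.5724 0.3047 0.011 ] 0.27944083007657594 0.28009582462799393
(-0.16, -0.023, 0.03) [0.5539 0.0045 0.03  ]
(-0.16, 0.023, 0.03) [0.5069 0.0115 0.03  ]
(0.16, -0.023, 0.03) [0.5969 0.3198 0.03  ]
(0.16, 0.023, 0.03) [0.5517 0.3242 0.03  ]
(-0.16, -0.023, 0.03) [0.5503 0.0087 0.03  ]
(-0.16, 0.023, 0.03) [0.5072 0.0147 0.03  ]
(0.16, -0.023, 0.03) [0.5943 0.3209 0.03  ]
(0.16, 0.023, 0.03) [0.5486 0.3259 0.03  ]
```

```bash
cat >> h.py <<'E'
FC=np.array([.5520,.1660]);FY=np.pi/2-.140
def F2W(X,c=None,yaw=None):
    X=np.atleast_2d(np.array(X,float));c=FC if c is None else c;y=FY if yaw is None else yaw
    R=np.array([[np.cos(y),-np.sin(y)],[np.sin(y),np.cos(y)]])
    return np.c_[X[:,:2]@R.T+c,X[:,2]]
E
python3 - <<'E'
from h import *
np.set_printoptions(precision=1,suppress=True,linewidth=150)
for n in('top','side'):
    p=get_image(n);g=cv2.cvtColor(p['color'],cv2.COLOR_RGB2GRAY).astype(np.float32)
    xs=np.arange(-.125,-.055,.002);acc=0
    for y in np.arange(-.015,.016,.003):
        uv=proj(p,F2W([[x,y,.046] for x in xs])).astype(np.float32)
        acc=acc+cv2.remap(g,uv[:,:1],uv[:,1:],cv2.INTER_LINEAR)[:,0]
    print(n);print(np.c_[xs*1000,acc/11].T)
    # lips along y=+-.031, z=.046
    xs=np.arange(-.11,.11,.003)
    for y in(-.031,.031):
        uv=proj(p,F2W([[x,y,.046] for x in xs])).astype(np.float32)
        v=cv2.remap(g,uv[:,:1],uv[:,1:],cv2.INTER_LINEAR)[:,0]
        print('lip',y);print(np.c_[xs*1000,v].T)
    im=cv2.resize(p['color'],None,fx=4,fy=4,interpolation=cv2.INTER_CUBIC)[:,:,::-1].copy()
    for off,col in((-.01,(0,0,255)),(0,(0,255,0)),(.01,(255,0,0))):
        for q in([(-.093,-.03,.046),(-.093,.03,.046)],[(.093,-.03,.054),(.093,.03,.054)]):
            uv=(proj(p,F2W([(a+off,b,c) for a,b,c in q]))+.5)*4-.5
            cv2.line(im,tuple(np.int32(uv[0])),tuple(np.int32(uv[1])),col,1)
    uv=(proj(p,F2W([(-.16,-.023,.03),(-.16,.023,.03),(.16,.023,.03),(.16,-.023,.03)]))+.5)*4-.5
    cv2.polylines(im,[np.int32(uv)],True,(0,255,255),1)
    c={'top':(165,190,315,260),'side':(210,250,340,400)}[n]
    cv2.imwrite('pics/ov_%s.png'%n,im[c[1]*4:c[3]*4,c[0]*4:c[2]*4])
E
```

```text
top
[[-125.  -123.  -121.  -119.  -117.  -115.  -113.  -111.  -109.  -107.  -105.  -103.  -101.   -99.   -97.   -95.   -93.   -91.   -89.   -87.   -85.
   -83.   -81.   -79.   -77.   -75.   -73.   -71.   -69.   -67.   -65.   -63.   -61.   -59.   -57. ]
 [ 177.2  174.2  162.4  133.8  106.2   98.1   99.1  111.2  136.1  160.9  174.   176.6  176.8  176.6  176.7  176.7  176.3  176.2  176.2  176.3  176.1
   175.9  176.1  176.3  176.2  176.2  176.4  176.3  176.3  176.3  176.   176.   176.1  175.6  175.6]]
lip -0.031
[[-110.  -107.  -104.  -101.   -98.   -95.   -92.   -89.   -86.   -83.   -80.   -77.   -74.   -71.   -68.   -65.   -62.   -59.   -56.   -53.   -50.
   -47.   -44.   -41.   -38.   -35.   -32.   -29.   -26.   -23.   -20.   -17.   -14.   -11.    -8.    -5.    -2.     1.     4.     7.    10.    13.
    16.    19.    22.    25.    28.    31.    34.    37.    40.    43.    46.    49.    52.    55.    58.    61.    64.    67.    70.    73.    76.
    79.    82.    85.    88.    91.    94.    97.   100.   103.   106.   109. ]
 [ 133.9  132.3  130.9  127.3  100.5   85.8   85.5   88.5   8
[... 3456 characters left out ...]
.    40.    43.    46.    49.    52.    55.    58.    61.    64.    67.    70.    73.    76.
    79.    82.    85.    88.    91.    94.    97.   100.   103.   106.   109. ]
 [  42.5   40.9   42.3   41.7   45.5   59.4   68.    60.1   62.1   61.    61.5   60.1   61.1   48.6   41.    32.6   34.4   34.7   44.8   38.9   46.2
    37.    40.2   37.5   44.4   40.8   48.5   41.3   45.9   42.8   46.7   48.2   52.8   53.9   51.9   52.7   54.5   58.6   58.6   63.8   58.7   62.9
    63.6   67.9   68.8   70.8   68.9   70.6   70.5   69.1   72.4   70.8   80.    80.1   79.4   78.9   78.    76.9   75.3   70.5   62.2   55.4   73.6
    73.1   71.6   71.9   53.6   78.8  115.7  111.8  115.   114.1  115.9  118.1]]
```

View pics/ov_top.png

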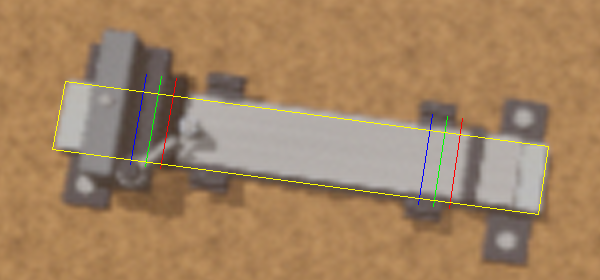

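View pics/ov_side.png

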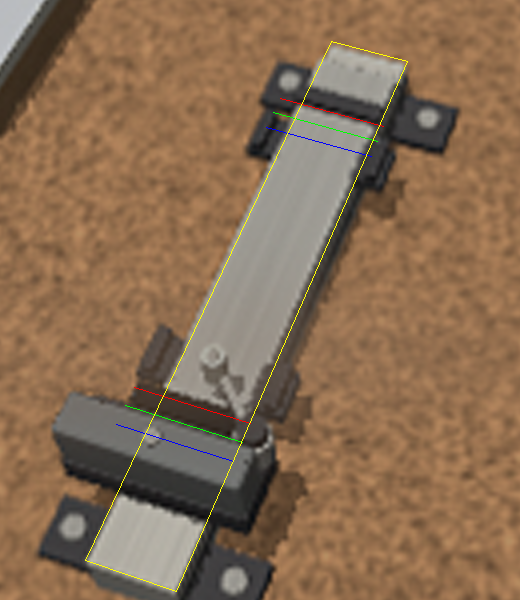

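```bash
cat >> h.py <<'E'
from scipy.spatial.transform import Rotation as Ro
def Rdown(yaw): # tool x along yaw, y down
    x=np.array([np.cos(yaw),np.sin(yaw),0]);y=np.array([0,0,-1.]);return np.c_[x,y,np.cross(x,y)]
def plan(pos,yaw,n=5,p0=None,R0=None):
    o=observe()
    p0=np.array(o['position']) if p0 is None else np.array(p0);R0=Ro.from_rotvec(o['ee_rot']).as_matrix() if R0 is None else R0
    t=R0.T@(np.array(pos)-p0); r=Ro.from_matrix(R0.T@Rdown(yaw)).as_rotvec(degrees=True)
    print('total shift mm',np.round(t*1000,1),'turn deg',np.round(r,1),'|t|',round(np.linalg.norm(t),3),'|r|',round(np.linalg.norm(r),1),'clock',o['clock'])
    return Rdown(yaw)
E
python3 - <<'E'
from h import *
np.set_printoptions(precision=4,suppress=True)
o=observe();R=Ro.from_rotvec(o['ee_rot']).as_matrix();print(R,o['clock'])
p=get_image('top');T=lambda u,v:((u+.5)/5-.5+330,(v+.5)/5-.5+200)
for C in ([(476,200),(565,174),(672,500),(588,526)],[(60,105),(146,69),(242,291),(162,326)]):
    w=np.array([atz(p,T(*c),.03) for c in C]);print(w,[np.linalg.norm(w[i]-w[(i+1)%4]) for i in range(4)],w.mean(0),np.arctan2(*(w[0]+w[1]-w[2]-w[3])[[1,0]]))
save(get_image('side'),'rs.png',(280,140,420,250),5)
E
```

```text
[[ 0.9605  0.0001  0.2782]
 [-0.2782  0.      0.9605]
 [ 0.     -1.      0.    ]] 1.3
[[ 0.5147 -0.3191  0.03  ]
 [ 0.5284 -0.3669  0.03  ]
 [ 0.3572 -0.4121  0.03  ]
 [ 0.3443 -0.3679  0.03  ]] [np.float64(0.049727655608224744), np.float64(0.1771039163558907), np.float64(0.046047799670684966), np.float64(0.17734608926671494)] [ 0.4362 -0.3665  0.03  ] 0.2686843428503134
[[ 0.5669 -0.1012  0.03  ]
 [ 0.5863 -0.1472  0.03  ]
 [ 0.4671 -0.1942  0.03  ]
 [ 0.449  -0.1519  0.03  ]] [np.float64(0.0499084859717551), np.float64(0.12808579707428114), np.float64(0.04600248801601807), np.float64(0.12837201601622442)] [ 0.5173 -0.1486  0.03  ] 0.39086817330832324
```

View pics/rs.png

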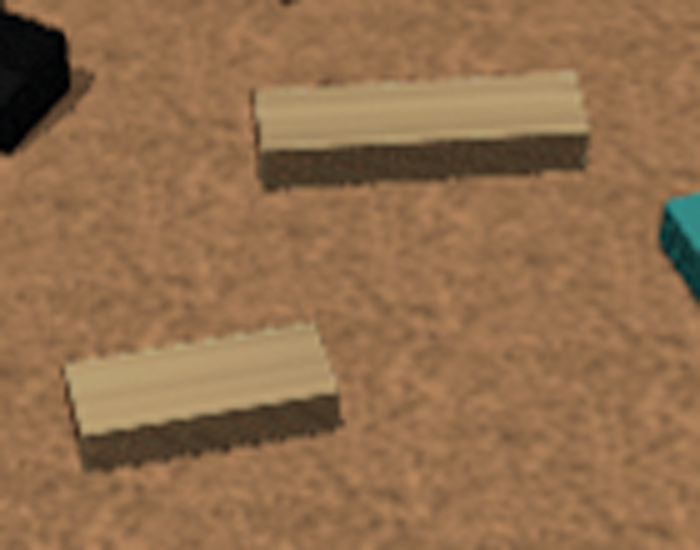

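Long rail confirmed: the upper bar in the enlarged crops measures about 177 mm, against 128 mm for the other. It sits at about (0.436,-0.366), yaw 0.27. Next I'll travel over to it.

Run:
```python
from h import *
np.set_printoptions(precision=4,suppress=True)
p=get_image('side');T=lambda u,v:((u+.5)/5-.5+280,(v+.5)/5-.5+140)
C=[(257,92),(575,72),(586,132),(262,150)]
w=np.array([atz(p,T(*c),.03) for c in C]);print(w.mean(0),np.arctan2(*(w[0]+w[3]-w[1]-w[2])[[1,0]]),[np.linalg.norm(w[i]-w[(i+1)%4]) for i in range(4)])
o=observe();P=o['position'];R=Ro.from_rotvec(o['ee_rot']).as_matrix()
for q,y in (((.36,.48,.25),-1.0),((.50,.27,.25),-1.65),((.54,.03,.25),-2.2),((.5,-.2,.22),-2.87),((.436,-.366,.15),-2.873)):
    R=plan(q,y,p0=P,R0=R);P=q
```

```text
[ 0.4357 -0.362   0.03  ] 0.25673154867805614 [np.float64(0.17729508287241377), np.float64(0.05042495986843852), np.float64(0.17597308756514735), np.float64(0.04827165411879372)]
total shift mm [212.3  -1.2 -63.8] turn deg [-0.  41.1 -0. ] |t| 0.222 |r| 41.1 clock 1.45
total shift mm [252.4   0.    4.3] turn deg [ 0.  37.2  0. ] |t| 0.252 |r| 37.2 clock 1.45
total shift mm [236.1   0.   58.9] turn deg [ 0.  31.5  0. ] |t| 0.243 |r| 31.5 clock 1.45
total shift mm [209.5  30.  103. ] turn deg [ 0.  38.4  0. ] |t| 0.235 |r| 38.4 clock 1.45
total shift mm [106.2  70.  142.7] turn deg [0.  0.2 0. ] |t| 0.191 |r| 0.2 clock 1.45
```

Call:
arm_command --plan '[[[0.212,0,-0.064],[0,41,0]],[[0.212,0,-0.064],[0,41,0]],[[0.212,0,-0.064],[0,41,0]],[[0.212,0,-0.064],[0,41,0]],[[0.212,0,-0.064],[0,41,0]]]' --fingers -1

```text
clock: 1.95
position: [0.3647, 0.4759, 0.2492]
ee_rot: [-1.423, 0.785, -0.789]
force: [-0.0, 0.1, 0.0]
width: 1.0
```

Call:
arm_command --plan '[[[0.25,0,0.004],[0,37,0]],[[0.25,0,0.004],[0,37,0]],[[0.25,0,0.004],[0,37,0]],[[0.25,0,0.004],[0,37,0]],[[0.25,0,0.004],[0,37,0]]]'

```text
clock: 2.45
position: [0.4994, 0.2705, 0.249]
ee_rot: [-1.171, 1.266, -1.266]
force: [0.9, 0.6, -0.7]
width: 0.999
```

Run:
```python
from h import *
plan((.54,.03,.25),-2.2);o=observe();print(o['position'],o['joints'],Ro.from_rotvec(o['ee_rot']).as_matrix())
```

```text
total shift mm [236.6  -1.1  59.1] turn deg [-0.  31.6 -0. ] |t| 0.244 |r| 31.6 clock 2.45
[0.49940305 0.27050204 0.24901762] [-0.92384167  0.35411052  0.45130195  1.74291444 -0.17229213  1.08307603
 -0.49351817] [[-7.75337156e-02  4.51111336e-04  9.96989629e-01]
 [-9.96989590e-01  4.95946880e-04 -7.75339370e-02]
 [-5.29430334e-04 -9.99999775e-01  4.11300702e-04]]
```

Tracking is good, so I'll go on.

Call:
arm_command --plan '[[[0.237,0,0.059],[0,32,0]],[[0.237,0,0.059],[0,32,0]],[[0.237,0,0.059],[0,32,0]],[[0.237,0,0.059],[0,32,0]],[[0.237,0,0.059],[0,32,0]]]'

```text
clock: 2.95
position: [0.5404, 0.029, 0.2491]
ee_rot: [-0.838, 1.659, -1.66]
force: [-0.1, 1.0, 0.2]
width: 1.002
```

Call:
arm_command --plan '[[[0.21,0.03,0.103],[0,38,0]],[[0.21,0.03,0.103],[0,38,0]],[[0.21,0.03,0.103],[0,38,0]],[[0.21,0.03,0.103],[0,38,0]],[[0.21,0.03,0.103],[0,38,0]]]'

```text
clock: 3.45
position: [0.4985, -0.2021, 0.2188]
ee_rot: [-0.28, 2.077, -2.079]
force: [-0.8, 0.3, 0.7]
width: 0.999
```

Run:
```python
from h import *
o=observe();print(o['position'],o['joints'])
plan((.436,-.364,.12),.264-np.pi)
```

```text
[ 0.49845904 -0.20211339  0.21879562] [-0.32835281  0.39949201  0.84019137  1.87345114 -0.34617106  1.02026838
 -0.64500055]
total shift mm [103.2  98.9 139.4] turn deg [-0.1  0.3 -0. ] |t| 0.2 |r| 0.3 clock 3.45
```

Call:
arm_command --plan '[[[0.103,0.099,0.139],[0,0,0]],[[0.103,0.099,0.139],[0,0,0]],[[0.103,0.099,0.139],[0,0,0]],[[0.103,0.099,0.139],[0,0,0]],[[0.103,0.099,0.139],[0,0,0]]]'

```text
clock: 3.95
position: [0.433, -0.3666, 0.1177]
ee_rot: [-0.284, 2.079, -2.082]
force: [-1.1, -0.6, 0.9]
width: 1.004
```

Run:
```python
from h import *
plan((.436,-.364,.028),.264-np.pi);o=observe();print(o['position'],o['joints'],o['force'])
p=get_image('top');save(p,'g_top.png',(360,190,520,320),5);p=get_image('side');save(p,'g_side.png',(270,60,470,220),4)
```

```text
total shift mm [-4.  89.7 -1.8] turn deg [-0.1  0.2  0.3] |t| 0.09 |r| 0.3 clock 3.95
[ 0.43303889 -0.36660727  0.11772657] [ 0.10580169  0.5723723   0.72775492  1.90274525 -0.49160449  0.85501528
 -0.2167953 ] [-1.10230759 -0.62672678  0.89146215]
```

View pics/g_side.png

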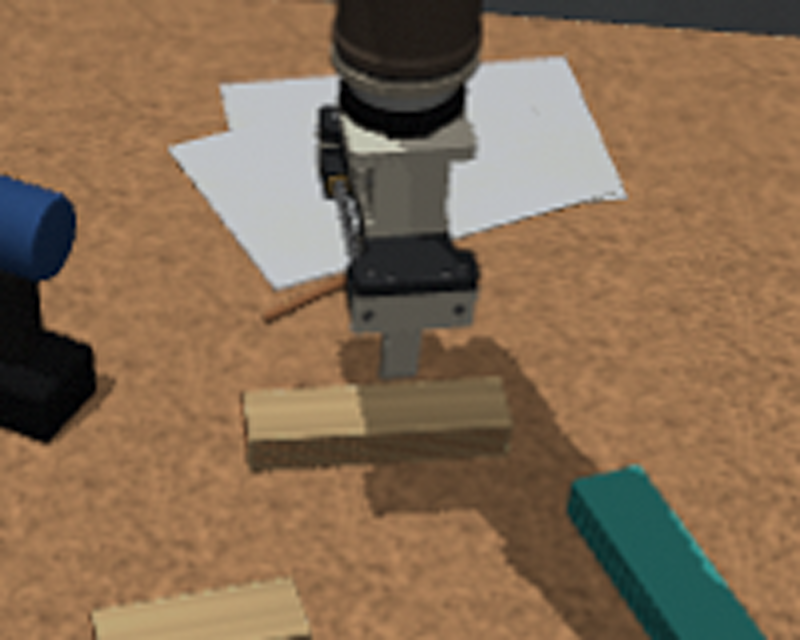

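View pics/g_top.png

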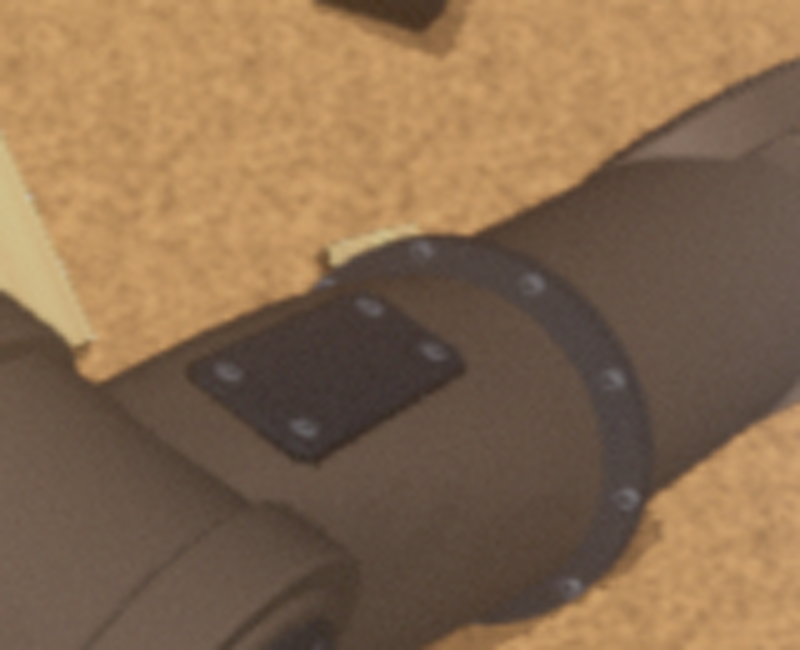

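Call:
arm_command --plan '[[[-0.003,0.03,-0.002],[0,0,0]],[[-0.003,0.055,-0.002],[0,0,0]],[[-0.003,0.075,-0.002],[0,0,0]],[[-0.003,0.086,-0.002],[0,0,0]],[[-0.003,0.086,-0.002],[0,0,0]]]'

```text
clock: 4.55
position: [0.4414, -0.3564, 0.0331]
ee_rot: [-0.291, 2.074, -2.071]
force: [0.2, -0.5, -0.6]
width: 1.002
```

Run:
```python
from h import *
plan((.436,-.364,.030),.264-np.pi);o=observe();print(o['position'],o['force'])
```

```text
total shift mm [7.3 3.1 5.8] turn deg [0.1 0.8 0. ] |t| 0.01 |r| 0.9 clock 4.55
[ 0.44141353 -0.3564023   0.03309061] [ 0.17869889 -0.51475705 -0.62771205]
```

Call:
arm_command --plan '[[[0.004,0.003,0.004],[0,0.5,0]],[[0.004,0.003,0.004],[0,0.5,0]],[[0.004,0.003,0.004],[0,0.5,0]]]'

```text
clock: 4.85
position: [0.4383, -0.3635, 0.0315]
ee_rot: [-0.278, 2.077, -2.079]
force: [-0.3, -0.5, 0.1]
width: 0.999
```

Run:
```python
from h import *
plan((.436,-.364,.030),.264-np.pi);o=observe();print(o['position'],o['force'])
```

```text
total shift mm [ 2.4  1.5 -0.1] turn deg [-0.1  0.2 -0.1] |t| 0.003 |r| 0.2 clock 4.85
[ 0.4383287  -0.36347615  0.03153415] [-0.31167357 -0.53022698  0.05873127]
```

Good. Close.

Call:
arm_command --plan '[[[0.002,0.002,0],[0,0,0]],[[0.002,0.002,0],[0,0,0]],[[0.002,0.002,0],[0,0,0]],[[0.002,0.002,0],[0,0,0]],[[0.002,0.002,0],[0,0,0]]]' --fingers 1 --squeeze 40

```text
clock: 5.35
position: [0.4362, -0.3634, 0.0288]
ee_rot: [-0.28, 2.078, -2.078]
force: [-0.3, 0.9, -0.4]
width: 0.62
```

Call:
arm_command --plan '[[[0,0,0],[0,0,0]],[[0,0,0],[0,0,0]],[[0,0,0],[0,0,0]]]'

```text
clock: 5.65
position: [0.4362, -0.3636, 0.0287]
ee_rot: [-0.28, 2.078, -2.078]
force: [0.6, -0.6, -0.5]
width: 0.541
```

Run:
```python
from h import *
o=observe();print(o['position'],o['force'],o['width'],plan((.436,-.364,.13),.264-np.pi))
```

```text
total shift mm [   0.3 -101.3    0.4] turn deg [-0.   0.2 -0. ] |t| 0.101 |r| 0.2 clock 5.65
[ 0.43621039 -0.36358239  0.02874748] [ 0.60617368 -0.59568611 -0.45365722] 0.5413544383427372 [[-0.96535393  0.          0.26094404]
 [-0.26094404  0.         -0.96535393]
 [ 0.         -1.          0.        ]]
```

Call:
arm_command --plan '[[[0,-0.04,0],[0,0,0]],[[0,-0.08,0],[0,0,0]],[[0,-0.12,0],[0,0,0]],[[0,-0.16,0],[0,0,0]],[[0,-0.18,0],[0,0,0]]]'

```text
clock: 6.15
position: [0.4364, -0.3642, 0.2117]
ee_rot: [-0.277, 2.076, -2.079]
force: [0.1, -0.2, -2.5]
width: 0.54
```

Run:
```python
from h import *
o=observe();print(o['position'],o['force'],o['width'])
print(F2W([-.075,0,.2]))
P=np.array(o['position']);R=Ro.from_rotvec(o['ee_rot']).as_matrix()
Y=FY-np.pi
for q,y in (((.51,-.16,.21),-2.3),((.5415,.06,.21),Y)):
    R=plan(q,y,p0=P,R0=R);P=q
```

```text
[ 0.43643849 -0.36419526  0.21174062] [ 0.1080236  -0.15820012 -2.50684403] 0.539756876099239
[[0.54153427 0.0917338  0.2       ]]
total shift mm [-124.9    1.6 -177.5] turn deg [ -0.2 -32.9  -0.1] |t| 0.217 |r| 32.9 clock 6.15
total shift mm [-185.     0.  -123.1] turn deg [  0.  -33.8   0. ] |t| 0.222 |r| 33.8 clock 6.15
```

Call:
arm_command --plan '[[[-0.025,0,-0.036],[0,-6.6,0]],[[-0.05,0,-0.071],[0,-13.2,0]],[[-0.075,0,-0.107],[0,-19.8,0]],[[-0.1,0,-0.142],[0,-26.4,0]],[[-0.125,0,-0.178],[0,-33,0]]]'

```text
clock: 6.65
position: [0.5094, -0.1569, 0.2086]
ee_rot: [-0.776, 1.719, -1.718]
force: [1.2, 0.2, -1.6]
width: 0.545
```

Call:
arm_command --plan '[[[-0.037,0,-0.025],[0,-7,0]],[[-0.075,0,-0.05],[0,-14,0]],[[-0.113,0,-0.075],[0,-20,0]],[[-0.15,0,-0.1],[0,-27,0]],[[-0.185,0,-0.123],[0,-33.8,0]]]'

```text
clock: 7.15
position: [0.54, 0.0635, 0.2085]
ee_rot: [-1.145, 1.306, -1.305]
force: [0.7, -0.4, -2.8]
width: 0.538
```

Call:
arm_command --plan '[[[0,0,0],[0,0,0]],[[0,0,0],[0,0,0]]]'

```text
clock: 7.35
position: [0.5401, 0.0622, 0.2082]
ee_rot: [-1.143, 1.309, -1.308]
force: [0.3, -1.0, -2.2]
width: 0.541
```

Run:
```python
from h import *
o=observe();print(o['position'],o['force'],o['width'],o['joints'])
plan((.5415,.0917,.11),FY-np.pi)
p=get_image('side');save(p,'c_side.png')
```

```text
[0.5400789  0.06223358 0.20824252] [ 0.26834193 -0.95266864 -2.1644505 ] 0.5409176039853649 [-0.56585069  0.35853834  0.46907932  1.85336806 -0.19267977  0.975568
 -0.14870843]
total shift mm [-29.4  98.2  -2.4] turn deg [0.1 0.3 0. ] |t| 0.103 |r| 0.3 clock 7.35
```

View pics/c_side.png

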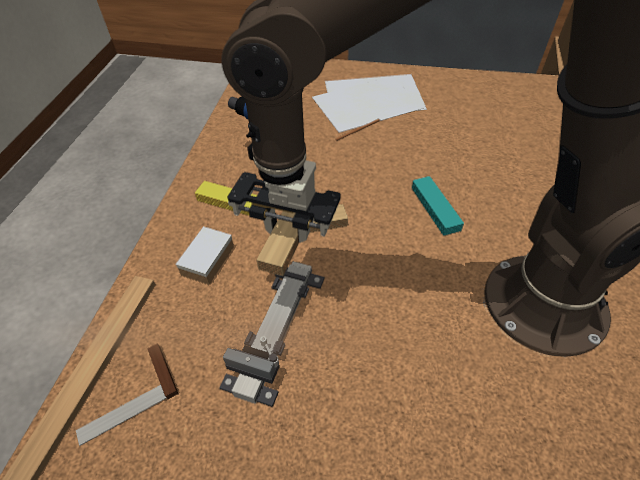

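The side view shows the rail held at (280,250), in line with the beam and behind the sill. Next I lower it to an approach height.

Call:
arm_command --plan '[[[-0.008,0.025,-0.001],[0,0,0]],[[-0.016,0.05,-0.002],[0,0,0]],[[-0.024,0.075,-0.002],[0,0,0]],[[-0.029,0.098,-0.002],[0,0.3,0]],[[-0.029,0.098,-0.002],[0,0.3,0]]]'

```text
clock: 7.9
position: [0.5405, 0.089, 0.1082]
ee_rot: [-1.143, 1.317, -1.314]
force: [-0.1, -0.4, -2.2]
width: 0.543
```

Call:
arm_command --plan '[[[0,0.0,0],[0,0,0]],[[0,0,0],[0,0,0]]]'

```text
clock: 8.1
position: [0.5434, 0.0891, 0.112]
ee_rot: [-1.136, 1.313, -1.315]
force: [0.8, -0.2, -1.2]
width: 0.541
```

Run:
```python
from h import *
o=observe();print(o['position'],o['force'],o['width'])
plan((.5415,.0917,.079),FY-np.pi)
p=get_image('side');save(p,'d_side.png',(210,180,370,400),2.7)
p=get_image('top');save(p,'d_top.png',(165,180,325,270),5)
```

```text
[0.54340989 0.08911518 0.11204657] [ 0.83626404 -0.24441571 -1.23260291] 0.5407647772258122
total shift mm [-2.3 33.  -2.3] turn deg [-0.1 -0.2 -0. ] |t| 0.033 |r| 0.3 clock 8.1
```

View pics/d_side.png

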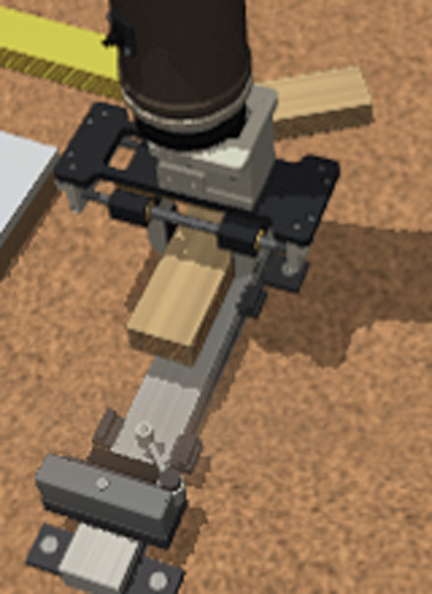

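View pics/d_top.png

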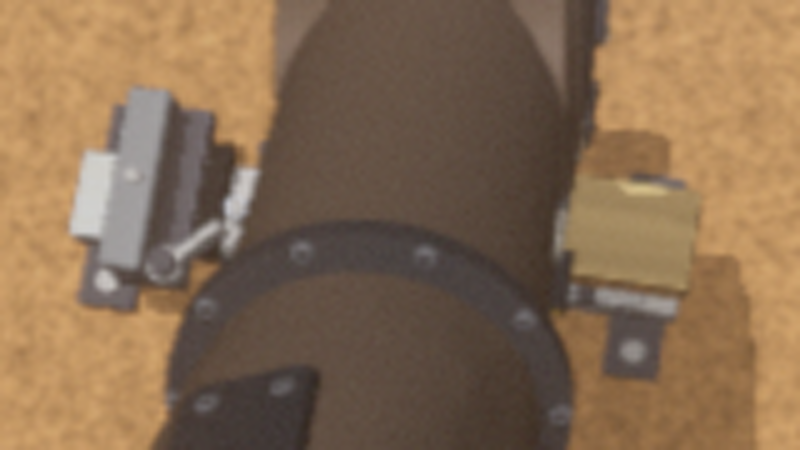

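Call:
arm_command --plan '[[[-0.001,0.012,-0.001],[0,0,0]],[[-0.001,0.024,-0.002],[0,0,0]],[[-0.001,0.031,-0.002],[0,0,0]],[[-0.001,0.031,-0.002],[0,0,0]],[[-0.001,0.031,-0.002],[0,0,0]]]'

```text
clock: 8.7
position: [0.5406, 0.0914, 0.0794]
ee_rot: [-1.139, 1.314, -1.313]
force: [0.4, 0.2, -1.7]
width: 0.544
```

Run:
```python
from h import *
o=observe();print(o['position'],o['force'],o['width'])
plan((.5415,.0917,.079),FY-np.pi)
p=get_image('side');save(p,'e_side.png',(210,180,370,400),2.7)
# rail front-top edge expected
for n in('side',):
    x=(np.array(o['position'])[:2]-FC);y=FY;xf=x@[np.cos(y),np.sin(y)];yf=x@[-np.sin(y),np.cos(y)];print('fix frame TCP',xf,yf)
    b=o['position'][2]-.0287
    for yy in(-.025,.025): 
        for z in (b,b+.03): print(yy,z,(proj(p,F2W([xf+.09,yf+yy,z]))[0]-[210,180]+.5)*2.7)
```

```text
[0.54055396 0.09136183 0.07935592] [ 0.44962097  0.19682964 -1.65186069] 0.5439078892278862
total shift mm [-0.5  0.4  0.9] turn deg [ 0.  -0.1  0. ] |t| 0.001 |r| 0.1 clock 8.7
fix frame TCP -0.07550512229253116 0.0009188063197025058
-0.025 0.05065592306858145 [137.85151775 375.59128337]
-0.025 0.08065592306858145 [133.3290024 354.2520675]
0.025 0.05065592306858145 [200.16962421 394.09874431]
0.025 0.08065592306858145 [197.17217374 372.96277773]
```

View pics/e_side.png

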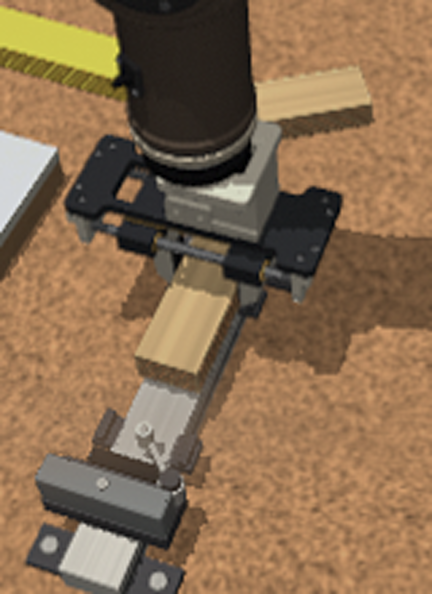

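Call:
arm_command --plan '[[[-0.01,0.001,0.001],[0,0,0]],[[-0.02,0.001,0.001],[0,0,0]],[[-0.03,0.001,0.001],[0,0,0]],[[-0.038,0.001,0.001],[0,0,0]],[[-0.038,0.001,0.001],[0,0,0]]]'

```text
clock: 9.25
position: [0.5472, 0.1312, 0.0787]
ee_rot: [-1.139, 1.312, -1.311]
force: [0.6, 0.1, -2.8]
width: 0.54
```

```bash
cat >> h.py <<'E'
def st():
    o=observe();x=(np.array(o['position'])[:2]-FC);y=FY;e=np.array([np.cos(y),np.sin(y)])
    R=Ro.from_rotvec(o['ee_rot']).as_matrix()
    print('t',o['clock'],'xf %.1f yf %.1f z %.1f'%(1e3*(x@e),1e3*(x@[-e[1],e[0]]),1e3*o['position'][2]),'F along %.1f lat %.1f z %.1f'%(o['force'][:2]@e,o['force'][:2]@[-e[1],e[0]],o['force'][2]),'yawerr',np.degrees(np.arctan2(R[1,0],R[0,0])-(FY-np.pi)),'tilt',np.degrees(R[2,[0,2]]),'w',o['width'])
E
python3 - <<'E'
from h import *
st()
p=get_image('side');save(p,'f_side.png',(210,240,350,400),3.5)
E
```

```text
t 9.25 xf -35.1 yf -0.1 z 78.7 F along 0.2 lat -0.6 z -2.8 yawerr 0.025643562883457455 tilt [-0.04725376  0.00540347] w 0.5403325859129594
```

View pics/f_side.png

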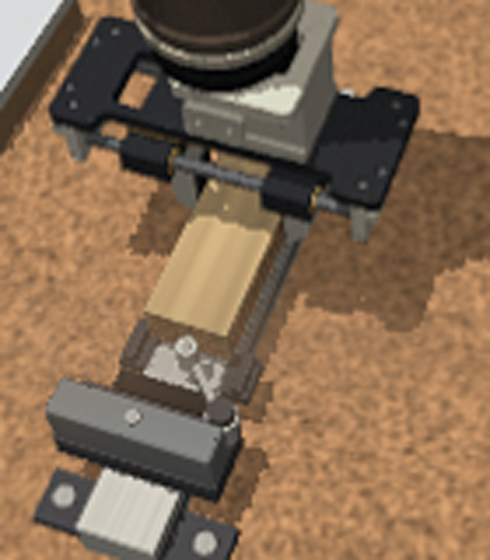

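Call:
arm_command --plan '[[[-0.003,0,0],[0,0,0]],[[-0.006,0,0],[0,0,0]],[[-0.009,0,0],[0,0,0]],[[-0.012,0,0],[0,0,0]],[[-0.014,0,0],[0,0,0]]]'

```text
clock: 9.8
position: [0.5491, 0.1424, 0.0787]
ee_rot: [-1.139, 1.313, -1.314]
force: [0.1, -4.0, -2.3]
width: 0.542
```

Run:
```python
from h import *
st()
```

```text
t 9.8 xf -23.7 yf -0.4 z 78.7 F along -3.9 lat -0.6 z -2.3 yawerr -0.16131673349582132 tilt [0.03103553 0.00100895] w 0.5417192516746423
```

Lever contact felt at about 4 N.

Call:
arm_command --plan '[[[-0.002,0,0],[0,0,0]],[[-0.004,0,0],[0,0,0]],[[-0.006,0,0],[0,0,0]],[[-0.006,0,0],[0,0,0]],[[-0.006,0,0],[0,0,0]]]'

```text
clock: 10.3
position: [0.5498, 0.1488, 0.0787]
ee_rot: [-1.139, 1.313, -1.313]
force: [-0.7, -3.0, -2.2]
width: 0.541
```

Run:
```python
from h import *
st()
```

```text
t 10.3 xf -17.3 yf -0.2 z 78.7 F along -3.0 lat 0.3 z -2.2 yawerr -0.12168985719353571 tilt [ 0.00135411 -0.01332217] w 0.5413511973288486
```

Call:
arm_command --plan '[[[-0.001,0,0],[0,0,0]],[[-0.002,0,0],[0,0,0]],[[-0.003,0,0],[0,0,0]],[[-0.003,0,0],[0,0,0]]]'

```text
clock: 10.7
position: [0.5504, 0.152, 0.0787]
ee_rot: [-1.139, 1.313, -1.313]
force: [0.0, -3.9, -2.7]
width: 0.542
```

Call:
arm_command --plan '[[[-0.001,0,0],[0,0,0]],[[-0.002,0,0],[0,0,0]],[[-0.002,0,0],[0,0,0]]]'

```text
clock: 11.0
position: [0.5507, 0.1539, 0.0787]
ee_rot: [-1.139, 1.313, -1.313]
force: [-0.3, -3.5, -2.6]
width: 0.54
```

Run:
```python
from h import *
st()
```

```text
t 11.0 xf -12.1 yf -0.4 z 78.7 F along -3.5 lat -0.2 z -2.6 yawerr -0.11680243792101322 tilt [-0.00555043  0.00308054] w 0.5401792113427917
```

Call:
arm_command --plan '[[[-0.001,0,0],[0,0,0]],[[-0.0015,0,0],[0,0,0]],[[-0.0015,0,0],[0,0,0]]]'

```text
clock: 11.3
position: [0.5509, 0.1549, 0.0787]
ee_rot: [-1.139, 1.313, -1.314]
force: [0.0, -5.1, -1.3]
width: 0.543
```

Call:
arm_command --plan '[[[-0.001,0,0],[0,0,0]],[[-0.0015,0,0],[0,0,0]],[[-0.0015,0,0],[0,0,0]]]'

```text
clock: 11.6
position: [0.5509, 0.1558, 0.0787]
ee_rot: [-1.139, 1.313, -1.314]
force: [-1.7, -6.2, -0.9]
width: 0.54
```

Run:
```python
from h import *
st()
p=get_image('side');save(p,'g2_side.png',(210,260,340,400),4)
```

```text
t 11.6 xf -10.3 yf -0.4 z 78.7 F along -6.4 lat 0.8 z -0.9 yawerr -0.1620285976753389 tilt [ 0.05954405 -0.01434703] w 0.5401505719944261
```

View pics/g2_side.png

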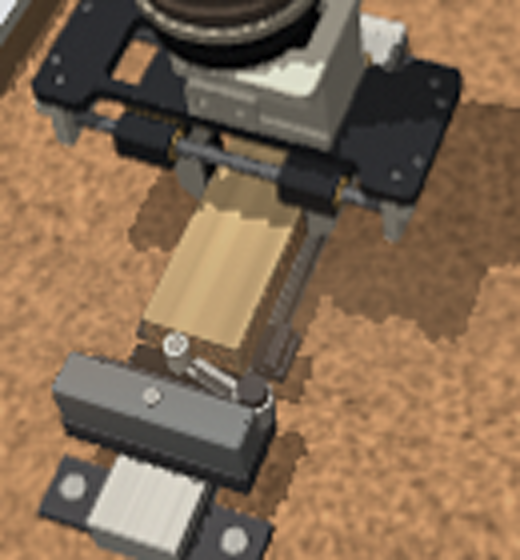

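Call:
arm_command --plan '[[[-0.001,0,0],[0,0,0]],[[-0.0015,0,0],[0,0,0]],[[-0.0015,0,0],[0,0,0]]]'

```text
clock: 11.95
position: [0.551, 0.1565, 0.0787]
ee_rot: [-1.14, 1.314, -1.315]
force: [-1.6, -8.9, 0.1]
width: 0.544
```

Run:
```python
from h import *
st()
```

```text
t 11.95 xf -9.5 yf -0.4 z 78.7 F along -9.0 lat 0.4 z 0.1 yawerr -0.18924972449308877 tilt [ 0.10727999 -0.02877514] w 0.5443934957581175
```

The force slope is about 3 N/mm, so this is the end stop, with the buffer in by about 2 mm. Next I ease back about 3 mm and lower.

Call:
arm_command --plan '[[[0.001,0,0],[0,0,0]],[[0.002,0,0],[0,0,0]],[[0.003,0,0],[0,0,0]],[[0.004,0,0],[0,0,0]],[[0.004,0,0],[0,0,0]]]'

```text
clock: 12.45
position: [0.5507, 0.1544, 0.0787]
ee_rot: [-1.138, 1.313, -1.313]
force: [-0.2, -3.7, -1.6]
width: 0.54
```

Run:
```python
from h import *
st()
```

```text
t 12.45 xf -11.7 yf -0.3 z 78.7 F along -3.7 lat -0.3 z -1.6 yawerr -0.12585492830872144 tilt [-0.01541698 -0.00122858] w 0.5404890739655627
```

Call:
arm_command --plan '[[[0.001,0.001,0],[0,0,0]],[[0.0012,0.003,0],[0,0,0]],[[0.0012,0.005,0],[0,0,0]],[[0.0012,0.006,0],[0,0,0]],[[0.0012,0.006,0],[0,0,0]]]'

```text
clock: 12.95
position: [0.5505, 0.1531, 0.0725]
ee_rot: [-1.139, 1.313, -1.313]
force: [0.3, -2.7, -1.2]
width: 0.541
```

Run:
```python
from h import *
st()
p=get_image('side');save(p,'h_side.png',(210,240,340,400),3.7)
```

```text
t 12.95 xf -13.0 yf -0.3 z 72.5 F along -2.6 lat -0.6 z -1.2 yawerr -0.12921397598606255 tilt [ 0.00516708 -0.01142138] w 0.540667895984752
```

View pics/h_side.png

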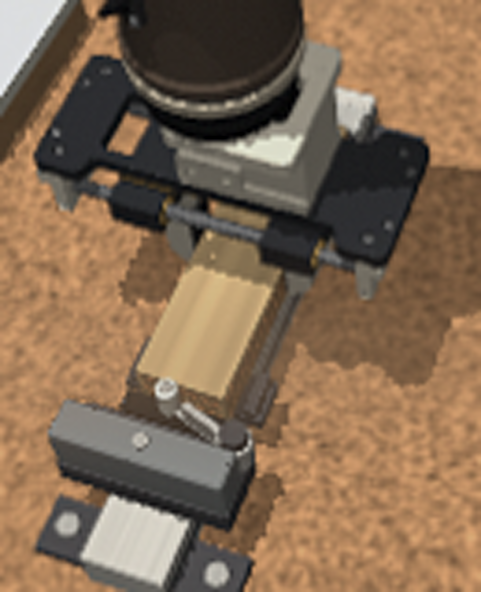

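The rail underside is about 6 mm over the floor. It is already below the lip and sill tops without contact, so I continue down.

Call:
arm_command --plan '[[[0,0.001,0],[0,0,0]],[[0,0.002,0],[0,0,0]],[[0,0.003,0],[0,0,0]],[[0,0.004,0],[0,0,0]],[[0,0.005,0],[0,0,0]]]'

```text
clock: 13.5
position: [0.5506, 0.153, 0.0677]
ee_rot: [-1.138, 1.313, -1.313]
force: [-0.7, -3.4, -1.2]
width: 0.54
```

Run:
```python
from h import *
st()
```

```text
t 13.5 xf -13.0 yf -0.4 z 67.7 F along -3.5 lat 0.2 z -1.2 yawerr -0.13364752482472533 tilt [-0.00383832  0.00360926] w 0.5398580518677497
```

Call:
arm_command --plan '[[[0,0.0005,0],[0,0,0]],[[0,0.001,0],[0,0,0]],[[0,0.0015,0],[0,0,0]],[[0,0.0015,0],[0,0,0]]]'

```text
clock: 13.9
position: [0.5506, 0.1531, 0.0667]
ee_rot: [-1.138, 1.313, -1.313]
force: [-2.4, -3.1, 7.3]
width: 0.542
```

Run:
```python
from h import *
st()
```

```text
t 13.9 xf -13.0 yf -0.4 z 66.7 F along -3.4 lat 1.9 z 7.3 yawerr -0.12915259459683295 tilt [-0.02143797  0.00220353] w 0.5424399746352786
```

Floor contact at the expected height. Release.

Call:
arm_command --plan '[[[0,0,0],[0,0,0]],[[0,0,0],[0,0,0]],[[0,0,0],[0,0,0]],[[0,0,0],[0,0,0]],[[0,0,0],[0,0,0]]]' --fingers -1 --squeeze 5

```text
clock: 14.4
position: [0.5506, 0.1532, 0.0662]
ee_rot: [-1.139, 1.313, -1.313]
force: [-0.5, -0.5, -0.4]
width: 0.929
```

Run:
```python
from h import *
st()
p=get_image('side');save(p,'i_side.png',(210,240,340,400),3.7)
```

```text
t 14.4 xf -12.8 yf -0.4 z 66.2 F along -0.6 lat 0.4 z -0.4 yawerr -0.11711136854363802 tilt [-0.00897818  0.00155243] w 0.9293143849319004
```

View pics/i_side.png

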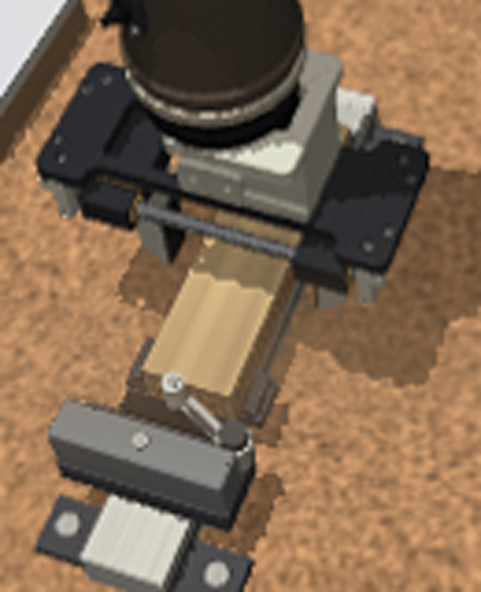

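The rail lies between the lips with the lever folded against its end at (172,385), and the fingers are open. Retreat upward.

Call:
arm_command --plan '[[[0,-0.01,0],[0,0,0]],[[0,-0.03,0],[0,0,0]],[[0,-0.06,0],[0,0,0]],[[0,-0.1,0],[0,0,0]],[[0,-0.14,0],[0,0,0]]]'

```text
clock: 14.95
position: [0.5502, 0.1527, 0.2082]
ee_rot: [-1.139, 1.314, -1.314]
force: [0.1, 1.1, -0.2]
width: 0.998
```

Call:
arm_command --plan '[[[0.04,-0.02,-0.01],[0,0,0]],[[0.08,-0.04,-0.02],[0,0,0]],[[0.12,-0.06,-0.03],[0,0,0]],[[0.16,-0.06,-0.04],[0,0,0]],[[0.2,-0.06,-0.05],[0,0,0]]]'

```text
clock: 15.45
position: [0.4722, -0.0394, 0.2676]
ee_rot: [-1.136, 1.312, -1.314]
force: [1.1, -0.9, -0.3]
width: 0.998
```

Call:
arm_command --plan '[[[0.04,0,0],[0,0,0]],[[0.08,0,0],[0,0,0]],[[0.1,0,0],[0,0,0]],[[0.1,0,0],[0,0,0]],[[0.1,0,0],[0,0,0]]]'

```text
clock: 15.95
position: [0.4584, -0.1368, 0.2666]
ee_rot: [-1.137, 1.314, -1.314]
force: [0.1, 0.1, 0.5]
width: 1.002
```

Run:
```python
from h import *
st()
np.set_printoptions(precision=4,suppress=True)
p=get_image('side');q=place_of(p,'long_rail');print(q[:3])
im=p['color'].copy()
save(p,'j_side.png',(210,240,340,400),3.7)
t=get_image('top');save(t,'j_top.png',(165,190,315,260),5);save(t,'j_topfull.png')
for off in(-.0175,-.0125):
  for P,nm in((p,'side'),(t,'top')):
    print(nm,off,[(proj(P,F2W([off+sx*.09,sy*.025,.068]))[0]-([210,240] if nm=='side' else [165,190])+.5)*(3.7 if nm=='side' else 5) for sx,sy in((1,-1),(1,1),(-1,1),(-1,-1))])
```

```text
t 15.95 xf -312.9 yf 50.4 z 266.6 F along 0.1 lat -0.1 z 0.5 yawerr -0.19383221397249095 tilt [-0.03495478  0.0211816 ] w 1.0019825544023981
[{'point': [437.6, 206.7], 'confidence': 0.97}, {'point': [278.5, 307.8], 'confidence': 0.93}, {'point': [233.1, 201.4], 'confidence': 0.76}]
side -0.0175 [array([138.7241, 368.1265]), array([228.2948, 395.8247]), array([348.7343, 124.2983]), array([267.8403, 102.6263])]
top -0.0175 [array([235.4131, 103.7298]), array([218.7518, 198.5253]), array([570.2187, 245.2978]), array([584.2678, 150.137 ])]
side -0.0125 [array([134.6633, 376.4699]), array([224.5046, 404.3697]), array([345.7576, 131.0091]), array([264.6475, 109.1969])]
top -0.0125 [array([225.7215, 102.4402]), array([208.9875, 197.226 ]), array([560.455 , 243.9983]), array([574.5766, 148.8482])]
```

View pics/j_side.png

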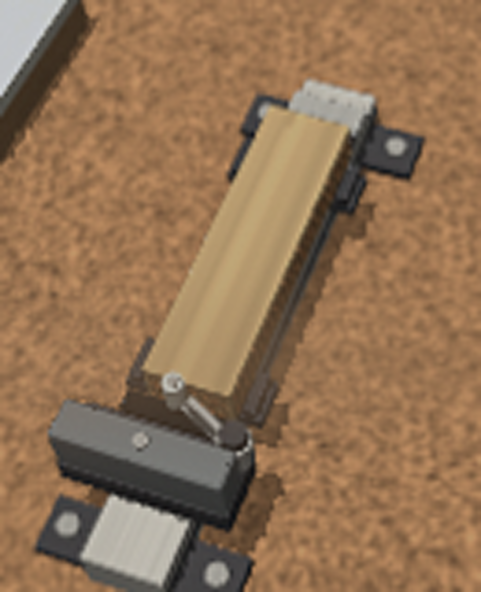

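View pics/j_top.png

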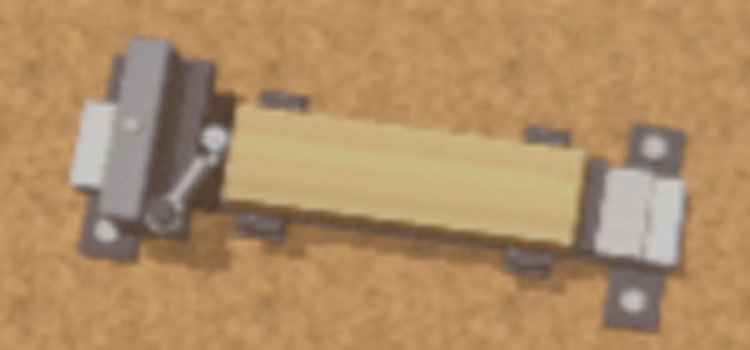

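The final pictures show the rail flat between the lips and up against the sill. Its corners are within about 1–2 px (raw image) of those predicted for its top at 68 mm, and the lever roller rests on its end. I'll hand it in.

```bash
python3 -c "
from cell import *
print(sign_off())"
```

```text
the job is handed in; nothing more can be done
None
```

The long rail is in the cradle and released, and I handed the job in at about 16 s of the 38 s allowed. No verdict was reported.

- **Pick-up:** I gripped the longer plywood rail (about 177 mm in the image) across its width and lifted it well clear. I brought it in over the sill with its underside about 12 mm above the nest floor.
- **Stop:** The lever pushed back with about 3–4 N. The end stop was then felt at about 9 N, rising roughly 3 N per mm, so I estimate the buffer went in about 2 mm. I eased back before lowering.
- **Seating:** The floor was felt at exactly the expected height. The gripper then opened and moved away, and the tool force is back near zero.
- **Last checks:** In both cameras the rail's corners lie within 1–2 pixels of where a flat rail against the sill should be. Its centre is about 17.5 mm from the beam's middle (limit 30 mm), between the lips, with the lever roller folded against its end.
- **What disagreed or went unmeasured:**
  - The rail network's best guess was often a look-alike, such as the turquoise bar, so I went by the pictures and the measured lengths.
  - The lever angle could not be read directly. I judged it from the rail's position and the picture.
  - I did not measure the other objects again at the end. The arm kept clear of them, and I felt no unexpected contact.

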